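# Turn the garnish carousel so the green herbs face front

### The job

Turn the round garnish carousel by pushing its notched rim with the fingers, until the ramekin of green herbs stands right in front of the red arrow on the fixed foot. Do not touch or lift the ramekins: let them ride round upright in their seats. Leave everything else on the worktop where it is, and finish with the hand clear.

Things in the scene. Friction and masses are not known exactly. Their poses are not given: they have to be found in the camera images.
- stand: The carousel's fixed foot: flat black disc 190 mm across, 5 mm thick, on a 2 mm black mat. A white tongue 46 mm wide, 5 mm thick sticks out below the turntable to 152 mm from the centre, with a red arrow on it. Origin: on the turning axis, at the foot's underside; heights below are above this. -x points along the tongue to the arrow, z up. It does not move.
- pointer (a point): The middle of the red arrow on the tongue, 136 mm from the turning axis and 6 mm above the foot's underside: the mark that the green herbs shall stand at.
- turntable (a joint): Turning angle of the aluminium turntable, rad, 0 at the start, growing counter-clockwise seen from above; turns more than a full turn either way. Light friction (about 1 N at the rim): it stays where it is left and does not coast. Disc 240 mm across, underside 12 mm and flat top 30 mm above the foot's underside.
- notch0 (a point): Middle of one of three U-shaped finger notches in the rim, 120 degrees apart; point 105 mm from the turning axis at the height of the turntable's top; turns with it. A notch is 60 mm wide, cut right through the disc and open outwards, its side walls parallel to its middle radius; its floor lies 90 mm from the axis, the rim 120 mm.
- notch1 (a point): Middle of the second finger notch, likewise. Half-way (60 degrees) between the notches lie the three ramekin seats, 62 mm from the axis, each with a black ring 86 mm across and 4 mm high.
- notch2 (a point): Middle of the third finger notch, likewise.
- ramekin_a: White fluted china ramekin filled with GREEN herbs, 82 mm across and 42 mm high, loose in one of the three seats of the turntable (any of them), about 4 mm of play. Its top stands about 72 mm above the foot's underside. Origin: centre of its underside. This is the one that must come to the arrow.
- ramekin_b: The same ramekin filled with light brown seasoning, in another seat. Origin: centre of its underside.
- ramekin_c: The same ramekin, empty and white, in another seat. Origin: centre of its underside.
- tongs: Bystander: steel kitchen tongs, 250 mm long, 47 mm wide and 17 mm high, lying left of the carousel. Origin: centre of the underside.
- spice_jar_1: Bystander: spice jar with green cap, 42 mm across and 99 mm high, right of the carousel. Origin: centre of the underside.
- deli_a: Bystander: deli cup with red filling and a blue band, 97 mm across and 78 mm high, right of the carousel. Origin: centre of the underside.

How it is judged:
By the outcome, as a careful person would: the job done as asked, in the order asked, and still so for the second after the job is handed in, with the robot touching nothing.
It also fails if it takes over 45 s, if anything falls off the work surface, if the arm or the gripper's body presses on something with over 40 N, if the wrist force passes 120 N, or if a joint passes its speed limit or range.

### The arm

A 6-joint arm with a two-finger parallel gripper is mounted at the origin on a cart in front of the work surface, level with it; the furniture and walls round the work are solid. World frame = base frame: x ahead of the robot, y to its left, z up, the work surface at z = 0. Lengths are in m, angles in rad, forces in N, time in s.
With the tool pointing down it reaches from about 0.25 to 0.775 m from the base axis. Payload 4 kg.
Tool frame: the origin (TCP) lies on the centre line of the jaws, within the pads' length; the fingertips stand 8 mm ahead of it and the grasp point (between the pads) lies 11 mm behind it; z points along the fingers, y is the direction in which the jaws open and shut (so a half turn about z gives the same grasp; the last joint's range is limited). The gripper opens to 94 mm and grips with 3 to 60 N. Pads are 16 mm wide; open, the fingers measure 119 mm over their backs; the gripper's body (75 mm by 177 mm) begins 78 mm behind the grasp point.
Start: joints at [-1.333, 0.087, 1.371, -0, 1.684, -0.103], TCP at [0.184, -0.518, 0.214] pointing down, gripper open.
Joint ranges: [-3.1, 3.1], [-0.76, 2.03], [0.27, 2.55], [-1.08, 4.22], [0.17, 2.65], [-2.57, 2.57]. Speed limits (rad/s): [2.79, 2.79, 3.14, 3.14, 3.14, 3.14].

### API

Orientations are given as [roll, pitch, yaw] about the fixed x, y, z axes, in that order (R = Rz(yaw) Ry(pitch) Rx(roll)).
In Python, from bench import * gives the robot as it stands.
- The arm moves only by the tool step_arm, never from a script. Its argument "steps" is a list of rows, each an object of numbers: "jaw": the opening, from 0 (shut) to 1 (fully open); "tx", "ty", "tz": the shift along the tool's x, y, z in m; "ax", "ay", "az": the turn, a rotation vector about the tool's x, y, z in rad. In form: [{"jaw": .., "tx": .., "ty": .., "tz": .., "ax": .., "ay": .., "az": ..}, ...]. A call has 1 to 8 rows; each row is the pose to reach, as a shift and turn from the pose measured when the call began, along the tool's axes at that moment; what a row does not reach only later rows make up. A row lasts 1/10 s, in which the tool goes at most 50 mm and 8.59 degrees, less where a joint would pass 70% of its speed; a pose out of reach is approached as far as the arm can. A call with a gripper value outside its range is refused whole. The fingers move at their own pace and stop on an object; the grip force is fixed at half the most. Time passes only in rows, so rows that repeat a pose let the fingers close. It gives the time, the measured TCP pose, the force and the opening at its end, in the units of the state.
- get_obs(): the state, without advancing time (a new reading comes with each control period).
- snapshot(name): name is "scene" or "side" or "wrist"; returns (picture, depth): 480x640x3 uint8, red, green, blue; 480x640 float32, m along the optical axis (not along the pixel's ray), 0 where there is no reading.
- camera_model(name): a dict with "intrinsics" (3x3 intrinsics, pixels), "k1" (the pictures are not rectified: a ray, as slopes to the right and down, at radius r is drawn at 1 + k1 r^2 times it, then the intrinsics apply), "origin" and "orientation" of the camera in the world. Camera axes: x right, y down, z forward; pixel columns grow to the right and rows downward; lengths in m; the calibration is good to about 2 mm. A picture is of the moment at which its call begins: read the wrist's pose just before it. camera_model takes no time and is no camera call; for the wrist camera it gives the pose at the moment of the call.
- close_job(): hands the job in, once; it reports no verdict.
Trained networks look in the newest picture that a camera, given by its name, has taken for a name from the list of things; names that differ only in an ending like _2 or _b are one class to them, and where a whole thing is asked for, a point or a joint stands for the part that bears it (a point fixed in the world has none). Each returns a list of dicts, best first, with "confidence" (0 to 1); they miss things now and then, are a little off and sometimes report something else, mostly with a low value. They report only what shows in the picture. A call takes as long as a camera call.
- silhouettes(camera, query): "pixels" (480x640 bool, what is visible of it) and "rect" ([left, top, right, bottom] in pixels, round what is visible of it).
The state is a dict: "time": time; "joint_positions": joint angles; "qvel": joint speeds; "joint_torque": joint torques, N m; "tool_pos": TCP position; "ee_rot": TCP orientation; "wrist_force": force on the tool from outside, world axes, zero at the start; "wrist_torque": the same for the moment, N m; "width": finger opening in m.
Only numpy, scipy, OpenCV 4.12 (cv2) and the standard library are available. Lean on these libraries where they do the work, as an engineer would, in place of code of your own. Each camera call takes 0.05 s, during which the arm holds its last target. There are 200 camera calls.

## Working session

There is one attempt and no reset: what is moved stays moved. The work goes in short steps, Python scripts to look and compute and a tool call to move; the robot and the scene stay as the last step left them, time stands still between calls to the robot, and variables do not carry over. Pictures are saved under pics/ and viewed, about 8 in all and at most 12, crops included, and the job is handed in when it is done.

Besides the shell and the picture viewer there is one more tool, called after "Request:" as name([rows], argument=value, ...), one row to a line, values as JSON. step_arm: Moves the arm, as the interface text tells. Its arguments: {"type":"object","properties":{"steps":{"type":"array"}},"required":["steps"]}

```bash
ls; mkdir -p pics; cat > h.py <<'E'
from bench import *
import numpy as np, cv2
from scipy.spatial.transform import Rotation as R
def Rm(o):
    o=np.array(o,float)
    return o if o.shape==(3,3) else R.from_quat(o).as_matrix() if o.size==4 else R.from_euler('xyz',o).as_matrix()
def rays(m,uv):
    K=np.array(m['intrinsics']);uv=np.atleast_2d(uv).astype(float)
    d=np.c_[(uv[:,0]-K[0,2])/K[0,0],(uv[:,1]-K[1,2])/K[1,1]];s=d.copy()
    for _ in range(20): s=d/(1+m['k1']*(s**2).sum(1,keepdims=True))
    return np.c_[s,np.ones(len(s))]
def cloud(m,uv,dep): 
    return (rays(m,uv)*np.asarray(dep)[:,None])@Rm(m['orientation']).T+np.array(m['origin'])
def onz(m,uv,z):
    r=rays(m,uv)@Rm(m['orientation']).T;o=np.array(m['origin'])
    return o+r*((z-o[2])/r[:,2])[:,None]
def proj(m,P):
    K=np.array(m['intrinsics']);c=(np.atleast_2d(P)-np.array(m['origin']))@Rm(m['orientation'])
    s=c[:,:2]/c[:,2:];s=s*(1+m['k1']*(s**2).sum(1,keepdims=True));return s@K[:2,:2].T+K[:2,2]
E
python3 - <<'E'
from h import *
print(get_obs()); 
for c in ['scene','side']:
    m=camera_model(c);print(c,m)
    p,d=snapshot(c);cv2.imwrite(f'pics/{c}0.png',p[:,:,::-1])
    for q in ['ramekin_a','turntable','stand','tongs','spice_jar_1','deli_a','pointer','notch0']:
        for r in silhouettes(c,q)[:4]:
            v,u=np.nonzero(r['pixels']);z=d[v,u];k=z>0
            if k.sum()<5: continue
            P=cloud(m,np.c_[u,v][k],z[k])
            print(q,round(r['confidence'],2),np.round(r['rect']),np.round(np.median(P,0),3),'max z',np.round(np.percentile(P[:,2],97),3),'col',p[v,u].mean(0).round(), 'mid',np.round((np.percentile(P,2,0)+np.percentile(P,98,0))/2,3)[:2])
E
```

```text
pics
{'time': 0.0, 'joint_positions': array([-1.33308852e+00,  8.79295521e-02,  1.37221894e+00,  7.67399643e-06,
        1.68359218e+00, -1.03094843e-01]), 'qvel': array([-0.00079222, -0.00061912,  0.00016109,  0.00226203, -0.00049448,
       -0.00296321]), 'joint_torque': array([ 8.47325146e-05, -3.40180564e+01, -3.02425468e+01,  7.18580699e-02,
        3.30680399e-02, -1.66597501e-04]), 'tool_pos': array([ 0.18371167, -0.51785911,  0.21233598]), 'ee_rot': array([-3.13945683e+00, -2.28643508e-04,  3.40803267e-01]), 'wrist_force': array([ 0.77117553, -0.72101693,  0.15302666]), 'wrist_torque': array([-0.00514779, -0.02925006,  0.0191836 ]), 'width': 0.09398336455450626}
scene {'intrinsics': array([[569.28235427,   0.        , 316.66587579],
       [  0.        , 569.28235427, 237.11351603],
       [  0.        ,   0.        ,   1.        ]]), 'k1': -0.17227028327294602, 'origin': array([ 0.15174913, -0.89305781,  0.91159339]), 'orientation': array([-2.46229717, -0.01170684, -0.51105689])}
ramekin_a 0.74 [319. 205. 365. 251.] [ 0.552 -0.291  0.052] max z 0.073 col [181. 180. 176.] mid
[... 2506 characters left out ...]
99 col [104. 111.  96.] mid [ 0.45  -0.541]
deli_a 0.97 [359. 164. 396. 204.] [ 0.372 -0.501  0.054] max z 0.078 col [136. 128. 127.] mid [ 0.372 -0.526]
deli_a 0.57 [269. 222. 369. 292.] [ 0.492 -0.218  0.031] max z 0.035 col [172. 167. 172.] mid [ 0.498 -0.24 ]
pointer 0.93 [276. 256. 382. 289.] [ 0.397 -0.2    0.006] max z 0.009 col [188. 168. 166.] mid [ 0.476 -0.207]
pointer 0.33 [296. 238. 335. 276.] [ 0.496 -0.194  0.059] max z 0.073 col [168. 162. 147.] mid [ 0.497 -0.201]
notch0 0.63 [264. 224. 373. 291.] [ 0.491 -0.217  0.031] max z 0.035 col [171. 167. 171.] mid [ 0.498 -0.24 ]
notch0 0.17 [192. 314. 297. 387.] [0.595 0.012 0.009] max z 0.016 col [142. 139. 133.] mid [0.605 0.016]
```

```bash
python3 - <<'E'
from h import *
from scipy.optimize import least_squares
import numpy as np
x=np.linspace(0.68,0.28,600); y=np.linspace(0.0,-0.533,800)
out=[]
for c in ['scene','side']:
    m=camera_model(c);p=cv2.imread(f'pics/{c}0.png');_,d=snapshot(c)
    X,Y=np.meshgrid(x,y,indexing='ij')
    uv=proj(m,np.c_[X.ravel(),Y.ravel(),np.full(X.size,.032)]).astype(np.float32).reshape(600,800,2)
    im=cv2.remap(p,uv[...,0],uv[...,1],cv2.INTER_CUBIC)
    out.append(im)
    v,u=np.mgrid[0:480,0:640];k=d>0
    P=cloud(m,np.c_[u[k],v[k]],d[k]); 
    C=np.array([.494,-.268]);rr=np.hypot(*(P[:,:2]-C).T)
    # tops of the table
    T=P[(abs(P[:,2]-.032)<.0025)&(rr<.135)]
    print(c,'top z',np.median(T[:,2]),len(T))
    # edge: outermost per angle bin, robust circle of r .12
    a=np.arctan2(*(T[:,:2]-C).T[::-1]);r=np.hypot(*(T[:,:2]-C).T);b=np.floor((a+np.pi)/np.radians(4)).astype(int)
    E=np.array([T[b==i][np.argmax(r[b==i]),:2] for i in np.unique(b)])
    s=least_squares(lambda q:np.hypot(*(E-q).T)-.119,C,loss='soft_l1',f_scale=.002).x;print('axis',s)
    a=np.arctan2(*(E-s).T[::-1]);r=np.hypot(*(E-s).T)
    print([(int(np.degrees(q)),int(w*1000)) for q,w in zip(a,r)])
    # per-ramekin rim & contents color
    # tongue: red pixels
    hsv=cv2.cvtColor(p,cv2.COLOR_BGR2HSV);red=((hsv[...,0]<8)|(hsv[...,0]>172))&(hsv[...,1]>110)&(hsv[...,2]>80)
    vv,uu=np.nonzero(red);Q=onz(m,np.c_[uu,vv],.008);k=np.hypot(*(Q[:,:2]-s).T);Q=Q[(k<.16)&(k>.11)]
    if len(Q):
        cc=(Q.min(0)+Q.max(0))/2;print('arrow',len(Q),Q.mean(0),cc,np.degrees(np.arctan2(*(Q.mean(0)-np.r_[s,0])[1::-1])),np.hypot(*(Q.mean(0)[:2]-s)))
    g=(hsv[...,0]>35)&(hsv[...,0]<85)&(hsv[...,1]>80);vv,uu=np.nonzero(g);Q=onz(m,np.c_[uu,vv],.066);k=np.hypot(*(Q[:,:2]-s).T);Q=Q[k<.12]
    if len(Q): print('green',len(Q),Q.mean(0),np.degrees(np.arctan2(*(Q.mean(0)[:2]-s)[::-1])))
cv2.imwrite('pics/top_scene.png',out[0]);cv2.imwrite('pics/top_side.png',out[1])
E
```

```text
scene top z 0.031433946791534384 2970
axis [ 0.49493077 -0.26803757]
[(-179, 118), (-172, 119), (-169, 119), (-164, 119), (-160, 119), (-158, 118), (-155, 118), (-149, 118), (-146, 118), (-140, 120), (-138, 118), (-135, 119), (-130, 117), (-124, 118), (-121, 118), (-118, 118), (-115, 119), (-109, 117), (-107, 116), (-103, 89), (-99, 88), (-96, 88), (-92, 88), (-84, 88), (-82, 87), (-78, 88), (-72, 112), (-68, 118), (-65, 118), (-63, 118), (-58, 119), (-55, 118), (-50, 118), (-46, 118), (-42, 118), (-39, 117), (-34, 118), (-29, 119), (-25, 117), (-22, 118), (-17, 119), (-13, 119), (-8, 118), (-6, 118), (-1, 119), (3, 119), (5, 119), (8, 118), (12, 120), (18, 31), (21, 34), (28, 89), (29, 89), (34, 90), (38, 91), (41, 92), (47, 115), (50, 121), (55, 118), (59, 122), (60, 120), (69, 32), (73, 32), (77, 30), (80, 26), (84, 27), (86, 29), (93, 27), (97, 21), (100, 120), (103, 119), (108, 120), (110, 121), (114, 120), (120, 120), (124, 118), (124, 120), (129, 119), (132, 116), (137, 89), (140, 90), (144, 89), (149, 88), (152, 88), (158, 88), (162, 89), (167, 114), (171, 119), (173, 118), (
[... 641 characters left out ...]
, 118), (-2, 118), (2, 118), (6, 117), (13, 114), (14, 112), (17, 86), (21, 87), (28, 88), (31, 87), (34, 86), (38, 87), (46, 106), (50, 116), (53, 117), (55, 116), (60, 117), (65, 118), (72, 117), (77, 118), (80, 116), (82, 118), (87, 119), (90, 117), (94, 117), (101, 119), (104, 117), (106, 117), (110, 117), (117, 120), (120, 117), (126, 118), (129, 117), (132, 116), (135, 111), (144, 85), (145, 86), (150, 87), (154, 88), (159, 87), (160, 88), (166, 112), (171, 116), (174, 117), (175, 117), (179, 117)]
arrow 51 [ 0.37949098 -0.19030178  0.008     ] [ 0.37789392 -0.18713915  0.008     ] 148.96529627808374 0.13823165624291384
green 222 [ 0.44421468 -0.29288538  0.066     ] -149.7593749501611
```

View pics/top_scene.png

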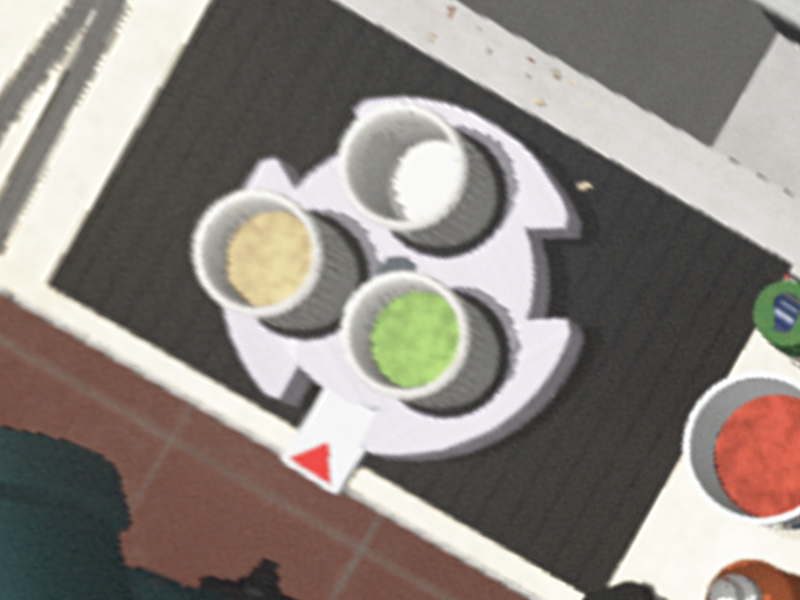

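View pics/scene0.png

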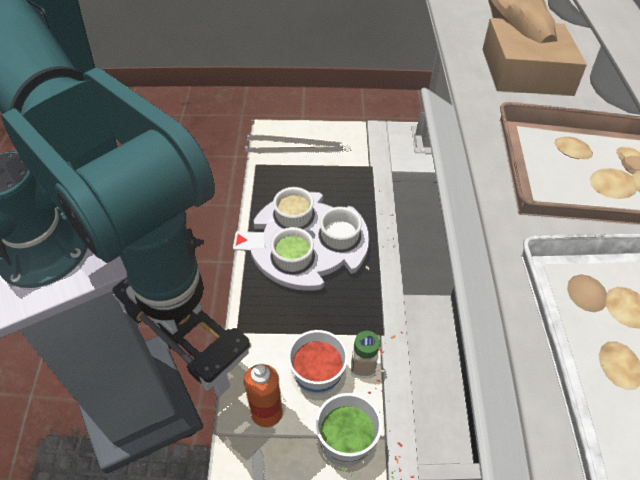

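The top view (1.5 px/mm) shows the turntable centred near (400,275). Green herbs are at about (415,340), an empty notch is near the tongue at (320,400), and the red arrow is at (312,462). Measured angles about the axis are about 147.5° for the arrow, −149.5° for the green ramekin, and −90/30/150° for the notches. The turn needed is about 62° clockwise. I'll use the notch at 150° and push it away from the tongue.

Request:
step_arm([
  {"jaw":0,"tx":0.0386,"ty":-0.0269,"tz":0,"az":-0.088},
  {"jaw":0,"tx":0.0771,"ty":-0.0538,"tz":0,"az":-0.177},
  {"jaw":0,"tx":0.1157,"ty":-0.0807,"tz":0.01,"az":-0.265},
  {"jaw":0,"tx":0.1542,"ty":-0.1076,"tz":0.02,"az":-0.354},
  {"jaw":0,"tx":0.1928,"ty":-0.1346,"tz":0.03,"az":-0.442},
  {"jaw":0,"tx":0.2313,"ty":-0.1615,"tz":0.04,"az":-0.53},
  {"jaw":0,"tx":0.2699,"ty":-0.1884,"tz":0.05,"az":-0.619},
  {"jaw":0,"tx":0.3084,"ty":-0.2153,"tz":0.06,"az":-0.707},
])

```text
invalid input
```

```bash
python3 - <<'E'
from h import *
o=get_obs();print(o['time'],o['tool_pos'],np.degrees(o['ee_rot']),o['width'],o['wrist_force'])
m=camera_model('wrist');p,d=snapshot('wrist');cv2.imwrite('pics/w1.png',p[:,:,::-1]);np.save('w1.npy',d)
import pickle;pickle.dump(m,open('w1.pkl','wb'))
x=np.linspace(0.64,0.34,600); y=np.linspace(-0.08,-0.43,700)
X,Y=np.meshgrid(x,y,indexing='ij')
uv=proj(m,np.c_[X.ravel(),Y.ravel(),np.full(X.size,.032)]).astype(np.float32).reshape(600,700,2)
cv2.imwrite('pics/w1top.png',np.hstack([cv2.resize(p[:,:,::-1],(320,240)).repeat(1,0)[:240],np.zeros((240,480,3),np.uint8)])if 0 else cv2.remap(p[:,:,::-1].copy(),uv[...,0],uv[...,1],cv2.INTER_CUBIC))
E
```

```text
1.0 [ 0.18382037 -0.51839276  0.21351348] [1.79994396e+02 3.74314559e-04 1.95241176e+01] 0.0940272156439294 [-0.45224629  0.17703943 -0.31207486]
```

View pics/w1top.png

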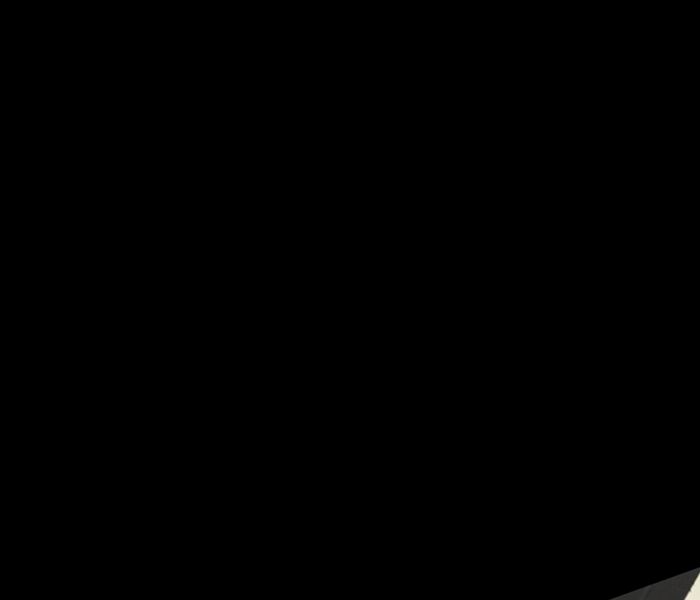

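The move was refused as "invalid input", so the arm hasn't moved and the picture shows nothing useful. I left out ax and ay, so I'll resend with every key filled in.

Request:
step_arm([
  {"jaw":0,"tx":0.0386,"ty":-0.0269,"tz":0,"ax":0,"ay":0,"az":-0.088},
  {"jaw":0,"tx":0.0771,"ty":-0.0538,"tz":0,"ax":0,"ay":0,"az":-0.177},
  {"jaw":0,"tx":0.1157,"ty":-0.0807,"tz":0.01,"ax":0,"ay":0,"az":-0.265},
  {"jaw":0,"tx":0.1542,"ty":-0.1076,"tz":0.02,"ax":0,"ay":0,"az":-0.354},
  {"jaw":0,"tx":0.1928,"ty":-0.1346,"tz":0.03,"ax":0,"ay":0,"az":-0.442},
  {"jaw":0,"tx":0.2313,"ty":-0.1615,"tz":0.04,"ax":0,"ay":0,"az":-0.53},
  {"jaw":0,"tx":0.2699,"ty":-0.1884,"tz":0.05,"ax":0,"ay":0,"az":-0.619},
  {"jaw":0,"tx":0.3084,"ty":-0.2153,"tz":0.06,"ax":0,"ay":0,"az":-0.707},
])

```text
time: 1.85
tool_pos: [0.4034, -0.2108, 0.1535]
ee_rot: [3.14, 0.0, 1.051]
wrist_force: [1.1, -0.9, -0.7]
width: 0.0337
```

```bash
cat > look.py <<'E'
from h import *
import sys
n=sys.argv[1]
o=get_obs();print(o['time'],o['tool_pos'],np.degrees(o['ee_rot']),o['width'],o['wrist_force'])
m=camera_model('wrist');p,d=snapshot('wrist');p=p[:,:,::-1].copy()
x=np.linspace(0.64,0.34,600); y=np.linspace(-0.08,-0.43,700)
X,Y=np.meshgrid(x,y,indexing='ij')
uv=proj(m,np.c_[X.ravel(),Y.ravel(),np.full(X.size,.032)]).astype(np.float32).reshape(600,700,2)
cv2.imwrite(f'pics/{n}top.png',cv2.remap(p,uv[...,0],uv[...,1],cv2.INTER_CUBIC));cv2.imwrite(f'pics/{n}.png',p)
v,u=np.mgrid[0:480,0:640];k=d>0
P=cloud(m,np.c_[u[k],v[k]],d[k]);C=np.array([.496,-.266]);r=np.hypot(*(P[:,:2]-C).T)
T=P[(abs(P[:,2]-.032)<.003)&(r<.14)];print('top z',np.median(T[:,2]),len(T))
hsv=cv2.cvtColor(p,cv2.COLOR_BGR2HSV);red=((hsv[...,0]<8)|(hsv[...,0]>172))&(hsv[...,1]>110)&(hsv[...,2]>80)
vv,uu=np.nonzero(red);Q=onz(m,np.c_[uu,vv],.008);q=np.hypot(*(Q[:,:2]-C).T);Q=Q[(q<.17)&(q>.1)]
if len(Q):print('arrow',len(Q),Q.mean(0),Q.min(0),Q.max(0))
E
python3 look.py w2
```

```text
1.85 [ 0.40340332 -0.21075175  0.15345694] [1.79925493e+02 9.78581938e-03 6.02298624e+01] 0.03373606906543582 [ 1.14872759 -0.91097916 -0.65624388]
top z 0.03324691625620496 21623
arrow 437 [ 0.37913128 -0.19052702  0.008     ] [ 0.36488425 -0.20020661  0.008     ] [ 0.39167386 -0.17314593  0.008     ]
```

View pics/w2top.png

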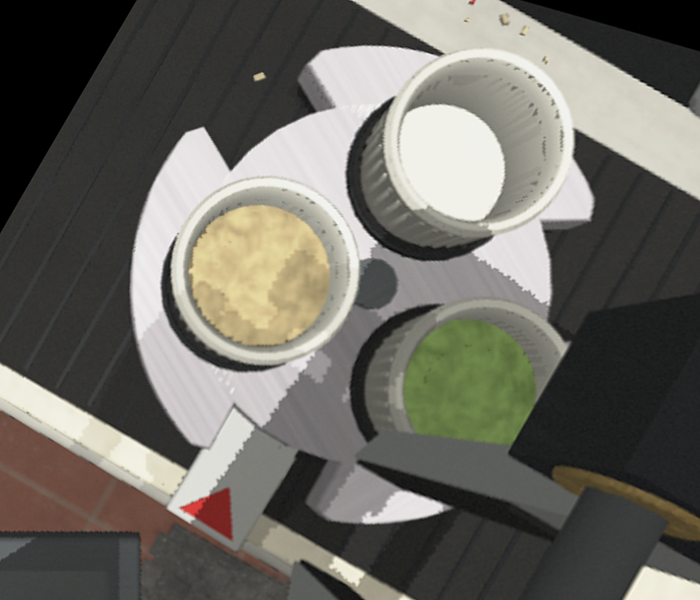

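The wrist view shows the notch over the tongue clear beneath the hand, with its left rim corner at (195,445) and its right one at (307,500). The bolt at (378,283) is on the axis. Next: descend into the notch with the jaws closed.

Request:
step_arm([
  {"jaw":0,"tx":0,"ty":0,"tz":0.02,"ax":0,"ay":0,"az":0},
  {"jaw":0,"tx":0,"ty":0,"tz":0.03,"ax":0,"ay":0,"az":0},
  {"jaw":0,"tx":0,"ty":0,"tz":0.06,"ax":0,"ay":0,"az":0},
  {"jaw":0,"tx":0,"ty":0,"tz":0.09,"ax":0,"ay":0,"az":0},
  {"jaw":0,"tx":0,"ty":0,"tz":0.115,"ax":0,"ay":0,"az":0},
  {"jaw":0,"tx":0,"ty":0,"tz":0.1255,"ax":0,"ay":0,"az":0},
  {"jaw":0,"tx":0,"ty":0,"tz":0.1255,"ax":0,"ay":0,"az":0},
])

```text
time: 2.6
tool_pos: [0.4048, -0.2031, 0.0246]
ee_rot: [-3.136, -0.007, 1.06]
wrist_force: [-0.9, -0.5, -0.3]
width: 0.0001
```

Request:
step_arm([
  {"jaw":0,"tx":0,"ty":0,"tz":-0.002,"ax":0,"ay":0,"az":0},
  {"jaw":0,"tx":0,"ty":0,"tz":-0.002,"ax":0,"ay":0,"az":0},
])

```text
time: 2.8
tool_pos: [0.4058, -0.2042, 0.0284]
ee_rot: [-3.139, -0.007, 1.059]
wrist_force: [-0.1, -0.0, 0.3]
width: 0.0004
```

```bash
cat > ang.py <<'E'
# axis + turntable angle + green angle from scene picture(s); model-based fit on depth points of table top
from h import *
import sys
from scipy.optimize import least_squares
o=get_obs();print(round(o['time'],2),o['tool_pos'].round(4),np.degrees(o['ee_rot']).round(1),o['width'].round(4),o['wrist_force'].round(1))
A={'scene':(.4949,-.2680),'side':(.4979,-.2645)}
for c in ['scene','side']+(['wrist'] if len(sys.argv)>1 else []):
    m=camera_model(c);p,d=snapshot(c);hsv=cv2.cvtColor(p,cv2.COLOR_RGB2HSV)
    tx=np.array(A.get(c,(.496,-.266)))
    g=(hsv[...,0]>35)&(hsv[...,0]<85)&(hsv[...,1]>80);vv,uu=np.nonzero(g)
    def ell(mask,z,rmax):
        vv,uu=np.nonzero(mask);Q=onz(m,np.c_[uu,vv],z)[:,:2];Q=Q[np.hypot(*(Q-tx).T)<rmax];return Q
    Q=ell(g,.066,.12);gc=Q.mean(0) if len(Q) else np.nan*tx
    red=((hsv[...,0]<8)|(hsv[...,0]>172))&(hsv[...,1]>110)&(hsv[...,2]>80)
    q=ell(red,.008,.17);q=q[np.hypot(*(q-tx).T)>.1];rc=(q.mean(0)) if len(q) else np.nan*tx
    an=lambda v:np.degrees(np.arctan2(v[1],v[0]))
    print(c,'green',len(Q),gc.round(4),round(an(gc-tx)%360,1),'r',np.hypot(*(gc-tx)).round(3),'arrow',len(q),rc.round(4),round(an(rc-tx)%360,1))
    # centres of ramekins through silhouettes of rims: depth points z>.06
    v,u=np.mgrid[0:480,0:640];k=d>0;P=cloud(m,np.c_[u[k],v[k]],d[k]);r=np.hypot(*(P[:,:2]-tx).T)
    T=P[(abs(P[:,2]-np.median(P[(abs(P[:,2]-.032)<.003)&(r<.12)][:,2]))<.002)&(r<.14)];a=np.arctan2(T[:,1]-tx[1],T[:,0]-tx[0])
    # phase of notches: ring 95..117mm occupancy, score by absence
    e=T[(r[(abs(P[:,2]-np.median(P[(abs(P[:,2]-.032)<.003)&(r<.12)][:,2]))<.002)&(r<.14)]>.094)][:,:2]-tx
    best=[]
    for t in np.radians(np.arange(0,120,.5)):
        s=0
        for j in range(3):
            w=t+j*2*np.pi/3;y=-e[:,0]*np.sin(w)+e[:,1]*np.cos(w);x=e@[np.cos(w),np.sin(w)];s+=((abs(y)<.029)&(x>0.093)).sum()
        best.append(s)
    b=np.array(best);i=np.nonzero(b<=b.min()+2)[0]*.5;print('   notch phase',i.min(),i.max(),'min',b.min())
E
python3 ang.py
```

```text
Traceback (most recent call last):
  File "ang.py", line 5, in <module>
    o=get_obs();print(round(o['time'],2),o['tool_pos'].round(4),np.degrees(o['ee_rot']).round(1),o['width'].round(4),o['wrist_force'].round(1))
                                                                                                 ^^^^^^^^^^^^^^^^
AttributeError: 'float' object has no attribute 'round'
```

```bash
sed -i "s/o\['width'\].round(4)/round(o['width'],4)/" ang.py; python3 ang.py
```

```text
2.8 [ 0.4058 -0.2042  0.0284] [-179.9   -0.4   60.7] 0.0004 [-0.1 -0.   0.3]
scene green 557 [ 0.4418 -0.3004] 211.4 r 0.062 arrow 64 [ 0.3783 -0.1916] 146.8
   notch phase 30.5 31.0 min 21
side green 71 [ 0.4568 -0.2913] 213.1 r 0.049 arrow 55 [ 0.3791 -0.1905] 148.1
   notch phase 30.5 32.0 min 19
```

```bash
cat > plan.py <<'E'
# plan.py dtheta_per_row n freegap : arc rows in tool axes
from h import *
import sys
st,n,gap=map(float,sys.argv[1:4]);o=get_obs();p=o['tool_pos'];Rt=R.from_euler('xyz',o['ee_rot']).as_matrix()
C=np.array([.496,-.266]);v=p[:2]-C;r=np.hypot(*v);th=np.arctan2(v[1],v[0]);print('r',r,'th',np.degrees(th),p)
r0=.109
for k in range(1,int(n)+1):
    t=th-np.radians(st*k);rr=r+(r0-r)*min(1,k/3)
    q=np.r_[C+rr*np.array([np.cos(t),np.sin(t)]),.028]
    print(np.round(Rt.T@(q-p),3),'az',round(np.radians(max(0,st*k-gap)),3))
E
python3 plan.py 4 8 6.2
```

```text
r 0.10954896473911799 th 145.49187393129696 [ 0.40572663 -0.20393798  0.02811186]
[0.008 0.001 0.   ] az 0.0
[0.015 0.003 0.   ] az 0.031
[0.022 0.005 0.   ] az 0.101
[0.029 0.007 0.   ] az 0.171
[0.036 0.01  0.   ] az 0.241
[0.043 0.014 0.   ] az 0.311
[0.05  0.018 0.   ] az 0.38
[0.056 0.022 0.   ] az 0.45
```

Request:
step_arm([
  {"jaw":0,"tx":0.008,"ty":0.001,"tz":0,"ax":0,"ay":0,"az":0},
  {"jaw":0,"tx":0.015,"ty":0.003,"tz":0,"ax":0,"ay":0,"az":0.031},
  {"jaw":0,"tx":0.022,"ty":0.005,"tz":0,"ax":0,"ay":0,"az":0.101},
  {"jaw":0,"tx":0.029,"ty":0.007,"tz":0,"ax":0,"ay":0,"az":0.171},
  {"jaw":0,"tx":0.036,"ty":0.01,"tz":0,"ax":0,"ay":0,"az":0.241},
  {"jaw":0,"tx":0.043,"ty":0.014,"tz":0,"ax":0,"ay":0,"az":0.311},
  {"jaw":0,"tx":0.05,"ty":0.018,"tz":0,"ax":0,"ay":0,"az":0.38},
  {"jaw":0,"tx":0.056,"ty":0.022,"tz":0,"ax":0,"ay":0,"az":0.45},
])

```text
time: 3.7
tool_pos: [0.4531, -0.1657, 0.029]
ee_rot: [-3.137, -0.005, 0.607]
wrist_force: [-0.7, -1.8, -0.2]
width: 0.0002
```

```bash
python3 ang.py; python3 plan.py 4 8 0
```

```text
3.7 [ 0.4531 -0.1657  0.029 ] [-179.8   -0.3   34.8] 0.0002 [-0.7 -1.8 -0.2]
scene green 542 [ 0.4331 -0.2739] 185.4 r 0.062 arrow 64 [ 0.3783 -0.1916] 146.8
   notch phase 4.0 5.0 min 17
side green 20 [ 0.4425 -0.3182] 224.1 r 0.077 arrow 55 [ 0.3791 -0.1905] 148.1
   notch phase 3.5 4.5 min 14
r 0.10926389371114566 th 112.88557140543529 [ 0.45350815 -0.16533699  0.0290428 ]
[0.007 0.002 0.001] az 0.07
[0.015 0.004 0.001] az 0.14
[0.022 0.007 0.001] az 0.209
[0.028 0.011 0.001] az 0.279
[0.035 0.015 0.001] az 0.349
[0.041 0.019 0.001] az 0.419
[0.047 0.023 0.001] az 0.489
[0.053 0.029 0.001] az 0.559
```

Works as predicted: about 26° turned, with roughly 37° to go.

Request:
step_arm([
  {"jaw":0,"tx":0.007,"ty":0.002,"tz":0.001,"ax":0,"ay":0,"az":0.07},
  {"jaw":0,"tx":0.015,"ty":0.004,"tz":0.001,"ax":0,"ay":0,"az":0.14},
  {"jaw":0,"tx":0.022,"ty":0.007,"tz":0.001,"ax":0,"ay":0,"az":0.209},
  {"jaw":0,"tx":0.028,"ty":0.011,"tz":0.001,"ax":0,"ay":0,"az":0.279},
  {"jaw":0,"tx":0.035,"ty":0.015,"tz":0.001,"ax":0,"ay":0,"az":0.349},
  {"jaw":0,"tx":0.041,"ty":0.019,"tz":0.001,"ax":0,"ay":0,"az":0.419},
  {"jaw":0,"tx":0.047,"ty":0.023,"tz":0.001,"ax":0,"ay":0,"az":0.489},
  {"jaw":0,"tx":0.053,"ty":0.029,"tz":0.001,"ax":0,"ay":0,"az":0.559},
])

```text
time: 4.6
tool_pos: [0.5132, -0.1582, 0.0282]
ee_rot: [-3.134, -0.001, 0.051]
wrist_force: [-0.9, 0.8, 0.0]
width: 0.0006
```

```bash
python3 ang.py w; python3 look.py w3
```

```text
4.6 [ 0.5132 -0.1582  0.0282] [-1.796e+02 -1.000e-01  2.900e+00] 0.0006 [-0.9  0.8  0. ]
scene green 506 [ 0.4408 -0.2407] 153.2 r 0.061 arrow 64 [ 0.3783 -0.1916] 146.8
   notch phase 93.0 93.0 min 10
side green 290 [ 0.4464 -0.2352] 150.4 r 0.059 arrow 55 [ 0.3791 -0.1905] 148.1
   notch phase 90.0 91.5 min 22
wrist green 4860 [ 0.4576 -0.2389] 144.8 r 0.047 arrow 0 [nan nan] nan
   notch phase 92.0 92.5 min 1
4.75 [ 0.51380329 -0.15857056  0.02840843] [-1.79610872e+02 -1.73863543e-01  3.12144788e+00] 0.0005550534971387581 [-0.64360074 -0.32772754  0.02157497]
top z 0.03324033809130844 29508
```

View pics/w3top.png

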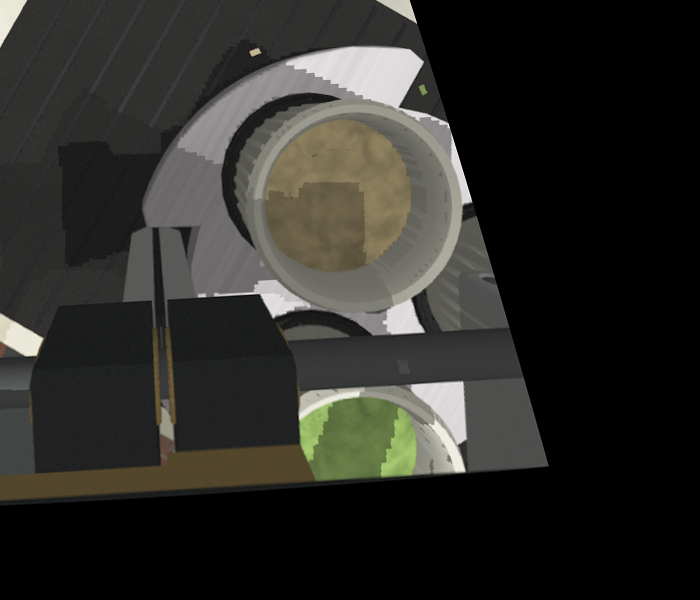

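The finger is on the clockwise notch wall, at (150,230) in the view. Green is about 4–6° short of the arrow. I'll push 4° more, then back off and raise for a precise check.

Request:
step_arm([
  {"jaw":0,"tx":0.004,"ty":0.001,"tz":0,"ax":0,"ay":0,"az":0.035},
  {"jaw":0,"tx":0.0074,"ty":0.0018,"tz":0,"ax":0,"ay":0,"az":0.07},
  {"jaw":0,"tx":0.0074,"ty":0.0018,"tz":0,"ax":0,"ay":0,"az":0.07},
  {"jaw":0,"tx":-0.006,"ty":0,"tz":0,"ax":0,"ay":0,"az":0.07},
  {"jaw":0,"tx":-0.015,"ty":-0.001,"tz":0,"ax":0,"ay":0,"az":0.07},
  {"jaw":0,"tx":-0.015,"ty":-0.001,"tz":0,"ax":0,"ay":0,"az":0.07},
])

```text
time: 5.4
tool_pos: [0.4972, -0.1582, 0.0282]
ee_rot: [-3.134, -0.002, -0.015]
wrist_force: [-0.0, -0.6, -1.0]
width: 0.0006
```

Request:
step_arm([
  {"jaw":0,"tx":0,"ty":0,"tz":-0.03,"ax":0,"ay":0,"az":0},
  {"jaw":0,"tx":0,"ty":0,"tz":-0.08,"ax":0,"ay":0,"az":0},
  {"jaw":0,"tx":0,"ty":0,"tz":-0.13,"ax":0,"ay":0,"az":0},
  {"jaw":0,"tx":0.0,"ty":-0.03,"tz":-0.18,"ax":0,"ay":0,"az":-0.1},
  {"jaw":0,"tx":0.0,"ty":-0.06,"tz":-0.2,"ax":0,"ay":0,"az":-0.2},
  {"jaw":0,"tx":0,"ty":-0.06,"tz":-0.2,"ax":0,"ay":0,"az":-0.2},
  {"jaw":0,"tx":0,"ty":-0.06,"tz":-0.2,"ax":0,"ay":0,"az":-0.2},
])

```text
time: 6.1
tool_pos: [0.4982, -0.0994, 0.2293]
ee_rot: [-3.136, -0.005, 0.186]
wrist_force: [0.2, 0.5, -0.7]
width: 0.0005
```

```bash
cat > fit.py <<'E'
# joint fit of axis and notch phase on boundary of the table-top depth points, per camera; compare tongue from arrow
from h import *
from scipy.optimize import least_squares
from scipy.spatial import cKDTree
t=np.radians(np.arange(0,360,.5))
rim=[];hw=np.arcsin(.03/.12)
for j in range(3):
    c=j*2*np.pi/3
    a=np.linspace(c+hw,c+2*np.pi/3-hw,150);rim+=list(.12*np.c_[np.cos(a),np.sin(a)])
    M=np.array([[np.cos(c),np.sin(c)],[-np.sin(c),np.cos(c)]])
    x=np.linspace(.09,.116,25);rim+=list(np.r_[np.c_[x,x*0+.03],np.c_[x,x*0-.03]]@M)
    y=np.linspace(-.03,.03,50);rim+=list(np.c_[y*0+.09,y]@M)
rim=np.array(rim)
o=get_obs();print(round(o['time'],2),o['tool_pos'].round(4),np.degrees(o['ee_rot']).round(1))
for c in ['scene','side','wrist']:
    m=camera_model(c);p,d=snapshot(c);cv2.imwrite(f'pics/{c}_fit.png',p[:,:,::-1]);hsv=cv2.cvtColor(p,cv2.COLOR_RGB2HSV)
    v,u=np.mgrid[0:480,0:640];P=cloud(m,np.c_[u.ravel(),v.ravel()],d.ravel());P[d.ravel()==0]=9
    r=np.hypot(P[:,0]-.496,P[:,1]+.266);zt=np.median(P[(abs(P[:,2]-.032)<.003)&(r<.12),2])
    top=((abs(P[:,2]-zt)<.003)&(r<.14)).reshape(480,640)
    low=((P[:,2]<zt-.006)&(r<.17)).reshape(480,640)   # true edges: neighbour is lower (not an occluder)
    E=top&cv2.dilate(low.astype(np.uint8),np.ones((3,3),np.uint8)).astype(bool)
    vv,uu=np.nonzero(E);Q=onz(m,np.c_[uu,vv],zt)[:,:2];Q=Q[np.hypot(Q[:,0]-.496,Q[:,1]+.266)>.075]
    def res(q):
        k=(Q-q[:2])@np.array([[np.cos(q[2]),-np.sin(q[2])],[np.sin(q[2]),np.cos(q[2])]])
        return cKDTree(rim).query(k)[0]
    best=min((least_squares(res,[.496,-.266,np.radians(a)],loss='soft_l1',f_scale=.001,x_scale=[.01,.01,.1],diff_step=1e-4) for a in (75,82,90,97)),key=lambda s:s.cost)
    s=best.x
    red=((hsv[...,0]<8)|(hsv[...,0]>172))&(hsv[...,1]>110)&(hsv[...,2]>80);w,uu=np.nonzero(red);A=onz(m,np.c_[uu,w],zt-.024)[:,:2]
    A=A[(np.hypot(*(A-s[:2]).T)<.165)&(np.hypot(*(A-s[:2]).T)>.11)]
    # tongue: lightish pixels, z about zt-.025, r .122-.15
    dd=P[:,:2]-s[:2];rr=np.hypot(*dd.T);an=np.degrees(np.arctan2(dd[:,1],dd[:,0]))
    k=(abs(P[:,2]-zt+.025)<.003)&(rr>.124)&(rr<.15)&(abs(an-147)<20)&((hsv[...,2].ravel()>130)|red.ravel())
    S=np.percentile(dd[k]@[-np.sin(np.radians(147.5)),np.cos(np.radians(147.5))],[2,98])*1e3 if k.sum() else None
    g=(hsv[...,0]>35)&(hsv[...,0]<85)&(hsv[...,1]>80);w,uu=np.nonzero(g);G=onz(m,np.c_[uu,w],zt+.034)[:,:2];G=G[np.hypot(*(G-s[:2]).T)<.11]
    deg=lambda x:round(float(np.degrees(np.arctan2(x[1],x[0]))),2)
    print(c,'n',len(Q),'axis',s[:2].round(4),'seat',round(np.degrees(s[2])%120+60,2),'rms',np.sqrt(np.mean(np.minimum(best.fun,1)**2)).round(4),'arrow',len(A),deg(A.mean(0)-s[:2]) if len(A) else None,'tongue sides mm about 147.5',S,k.sum(),'green',len(G),deg(G.mean(0)-s[:2]) if len(G) else None)
E
python3 fit.py
```

```text
6.1 [ 0.4982 -0.0994  0.2293] [-179.7   -0.3   10.6]
scene n 315 axis [ 0.4952 -0.2673] seat 148.48 rms 0.0025 arrow 64 146.84 tongue sides mm about 147.5 [-22.47233956  23.38966018] 202 green 506 149.13
side n 187 axis [ 0.4975 -0.2624] seat 147.88 rms 0.0023 arrow 54 148.92 tongue sides mm about 147.5 [-19.75738501  23.62279402] 174 green 277 148.41
wrist n 766 axis [ 0.4979 -0.2641] seat 148.62 rms 0.0018 arrow 238 148.13 tongue sides mm about 147.5 [-19.71239221  23.42361103] 662 green 2565 146.44
```

View pics/wrist_fit.png

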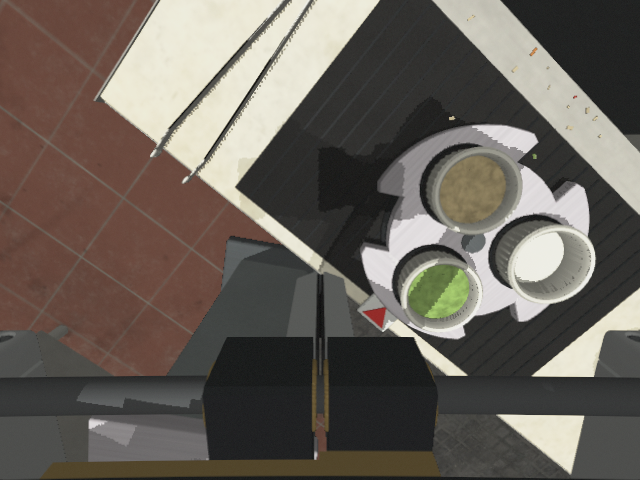

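View pics/scene_fit.png

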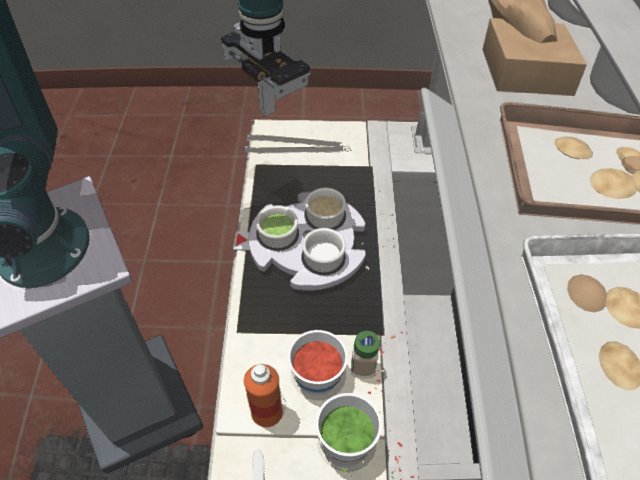

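The wrist view shows the green ramekin at (437,290), upright in its seat and in line with the arrow at (376,315). The scene view shows tongs, jar and cups where they started, and the hand high and clear. Seat angle averages about 148.3° and the arrow about 148°, so the gap is smaller than the measurement noise. Handing in.

```bash
python3 -c "
from h import *
o=get_obs();print(o['time'],o['wrist_force'],abs(o['qvel']).max());print(close_job())"
```

```text
6.25 [ 0.0862283  -0.61983576 -0.63643593] 0.00508057469068179
the job is handed in; nothing more can be done
None
```

I turned the carousel about 63° clockwise, and the green herbs now stand at the red arrow. I did it by pushing one notch wall with the closed fingers, then backed off and raised the hand clear. The job is handed in at 6.25 s of robot time.

**Alignment:** in the last check the green seat fitted at 147.9–148.6° and the arrow at 146.8–148.9° across the three cameras. The averages are 148.3° and 148.0°, so the gap is about 0.3°, or roughly 1 mm at the arrow. The cameras disagree by up to 2° on the arrow, mostly calibration and the few red pixels they see. Taken singly, they put the seat between 1.0° short of the arrow and 1.6° past it.

**Rest of the scene:** by eye, the ramekins are upright in their seats and the tongs, jar and cups look where they were; I did not re-measure them. The reported wrist force stayed below about 2 N.

**What went wrong:** the first move call was refused as invalid because I left out two keys, and nothing moved.

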